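# Index the portioning turntable to its next stop

### The arm

A 6-joint arm with a two-finger parallel gripper is mounted at the origin on the work surface; the furniture and walls round the work are solid. World frame = base frame: x ahead of the robot, y to its left, z up, the work surface at z = 0. Lengths are in m, angles in rad, forces in N, time in s.
With the tool pointing down it reaches from about 0.15 to 0.775 m from the base axis. Payload 6.1 kg.
Tool frame: the origin (TCP) lies midway between the tips of the shut fingers; the grasp point (between the pads) lies manip.grasp_offset behind it (manip.grasp_offset is the distance from the TCP to the grasp point, in m); z points along the fingers, y is the direction in which the jaws open and shut (so a half turn about z gives the same grasp; the last joint's range is limited). The gripper opens to 85 mm and grips with 20 to 120 N. Pads are 22 mm wide; open, the fingers measure 114 mm over their backs; the gripper's body (76 mm by 85 mm) begins 54 mm behind the grasp point. The pads swing forward as they close: fully open they stand 13 mm farther back than shut.
Start: joints at [1.137, 0.126, -0.04, 1.405, 0, 1.571], TCP at [0.221, 0.476, 0.231] pointing down, gripper open.
Joint ranges: [-2.72, 2.72], [-0.95, 1.95], [-1.27, 1.35], [-1.78, 2.02], [-1.46, 1.47], [-3.14, 3.14]. Speed limits (rad/s): [2.39, 2.39, 3.01, 3.14, 3.14, 3.14].

### API

Orientations are given as a rotation vector (axis times angle).
In Python, from bench import manip, optics, workorder gives the robot as it stands.
- The arm moves only by the tool play_rows, never from a script. Its argument "targets" is text: rows parted by semicolons, each of 7 numbers parted by spaces: the turn, a rotation vector about the world's x, y, z in degrees, then the shift along the world's x, y, z in cm, then the opening, from 0 (shut) to 1 (fully open). In form: rx ry rz tx ty tz claw; .... A call has 1 to 12 rows; each row is the pose to reach, as a shift and turn from the pose measured when the call began; what a row does not reach only later rows make up. A row lasts 1/12 s, in which the tool goes at most 41.7 mm and 7.16 degrees, less where a joint would pass 70% of its speed; a pose out of reach is approached as far as the arm can. A call with a gripper value outside its range is refused whole. The fingers move at their own pace and stop on an object; "force" is the grip in N (left out, the last holds). Time passes only in rows, so rows that repeat a pose let the fingers close. It gives the time, the measured TCP pose, the force and the opening at its end, in the units of the state.
- manip.get_state(): the state, without advancing time (a new reading comes with each control period).
- optics.snapshot(name): name is "side" or "top"; returns (picture, depth): 384x512x3 uint8, red, green, blue; 384x512 float32, m along the optical axis (not along the pixel's ray), 0 where there is no reading.
- optics.camera_model(name): a dict with "K" (3x3 intrinsics, pixels), "R" (3x3) and "t" (3): a world point X has camera coordinates R X + t. Camera axes: x right, y down, z forward; pixel columns grow to the right and rows downward; lengths in m; the calibration is good to about 2 mm. A picture is of the moment at which its call begins. camera_model takes no time and is no camera call.
- workorder.sign_off(): hands the job in, once; it reports no verdict.
The state is a dict: "t": time; "joints": joint angles; "qd": joint speeds; "joint_torque": joint torques, N m; "position": TCP position; "ee_rot": TCP orientation; "contact_force": force on the tool from outside, world axes, zero at the start; "wrist_torque": the same for the moment, N m; "gripper_width": opening from 0.0 (shut) to 1.0 (fully open).
Only numpy, scipy, OpenCV 4.12 (cv2) and the standard library are available. Lean on these libraries where they do the work, as an engineer would, in place of code of your own. Each camera call takes 0.05 s, during which the arm holds its last target.

### The job

The small round turntable that carries the bowl is locked by a spring plunger with a black knob. Pull the knob up, swing the turntable anticlockwise (seen from above) by the knob to the very next stop slot, and let the plunger drop fully home there so that the turntable is locked again. Feel for the slot and never force the pin sideways; keep the bowl in its place on the turntable and leave the spice jar beside it alone.

Things in the scene. Friction and masses are not known exactly. Their poses are not given: they have to be found in the camera images.
- spindle (a point): The turntable's vertical axis, at the height of the plate's top, 54 mm above the table. The fixed round grey foot is 264 mm across, 22 mm high; the round steel plate above it is 168 mm across with a 4 mm bead round its rim and an arm that carries the plunger 110 mm from this axis. The bowl stands on the side of the plate away from the plunger.
- knob (a point): Middle of the plunger's black knob, an upright cylinder 28 mm across and 24 mm high; 94 mm above the table when home, rising with the plunger. Below it a 12 mm stem leads down to a dark housing 26 mm across with its top 64 mm above the table. The knob cannot spin on the arm: it swings round the spindle with the plate, always 110 mm from its axis.
- plunger (a joint): Height of the plunger in m: 0 = pin fully home in a slot; about 0.007 = pin resting on the track between slots; 0.009 or more = clear of everything; 0.014 = upper stop. A spring drives it down, 5 N at 0 rising to 8.5 N at 0.014. Brought slowly (15 mm/s or less) over a slot with the knob free to fall, the pin drops in and stops the plate dead.
- plate (a joint): Angle of the turntable in rad, growing anticlockwise seen from above; 0 at the start, with the pin in the home slot; stops at -0.06 and 2.3. It stays where it is left; turning it takes about 1 N at the knob, 2 to 3 N with the pin riding on the track.
- home_slot (a point): The slot the pin starts in, at the track's top, 30 mm above the table. Slots are radial cuts 12 mm wide and 7 mm deep in the level metal track round the foot. The next slot is in an adjustable aluminium segment, clamped anywhere from 0.785 to 1.309 rad anticlockwise of this one; the wrong one after it lies 0.873 rad farther on. No others.
- index_pin: The plunger's 10 mm thick, round-ended steel pin below the arm; origin on its axis, at table height when home. It bears up to 25 N, spring load included: pushing the plate or knob sideways harder than that with the pin in a slot counts as forcing it.
- bowl: Loose small white bowl, 101 mm across and 45 mm high, 0.13 kg, origin at the centre of its underside, standing on the turntable.
- bowl_spot (a point): Where the bowl belongs on the plate's top, 26 mm from the spindle on the side away from the plunger; turns with the plate. The bowl starts within 6 mm of it.
- spice_jar: Loose spice jar with a dark lid, 44 mm across and 106 mm high, standing on the table beside the stand, on its left; origin at the centre of its underside.
Not all that is in view belongs to the job. There is more than one size of the bowl; the job needs the smaller.

How it is judged:
On the way, in this order (a step that is already met when the one before it is completed fails the run):
1. the plunger is pulled up clear of the home slot (value of joint plunger above 0.0085 m and value of joint plate below 0.12 rad), for 0.1 s.
2. the turntable has been swung away from the home slot (value of joint plate above 0.2 rad), for 0.05 s.
At the end, for the whole second after the job is handed in: The pin is fully home (plunger within 1.5 mm of 0) in the next slot, the plate between 0.75 and 1.345 rad (the range in which the next slot can lie) and at rest, the bowl upright within 20 mm of its spot on the plate, the spice jar within 20 mm of where it stood (value of joint plunger below 0.0015 m and value of joint plate between 0.75 and 1.345 rad and velocity of joint plate between -0.05 and 0.05 rad/s and horizontal distance between bowl and bowl_spot below 0.02 m and angle between bowl's own z axis and vertical below 0.15 rad and distance of spice_jar from where it was at the start of the episode below 0.02 m); the robot touches nothing.
It fails at once if the index pin is forced: more than 25 N on it (contact force between index_pin and anything else above 25 N).
It fails at once if the bowl slides more than 25 mm from its spot or tips (horizontal distance between bowl and bowl_spot above 0.025 m or angle between bowl's own z axis and vertical above 0.3 rad).
It fails at once if the spice jar is pushed more than 20 mm or tipped (distance of spice_jar from where it was at the start of the episode above 0.02 m or angle between spice_jar's own z axis and vertical above 0.3 rad).
It also fails if it takes over 54 s, if anything falls off the work surface, if the arm or the gripper's body presses on something with over 40 N, if the wrist force passes 120 N, or if a joint passes its speed limit or range.

## Working session

There is one attempt and no reset: what is moved stays moved. The work goes in short steps, Python scripts to look and compute and a tool call to move; the robot and the scene stay as the last step left them, time stands still between calls to the robot, and variables do not carry over. Pictures are saved under pics/ and viewed, and the job is handed in when it is done.

Besides the shell and the picture viewer there is one more tool, called after "Call:" by a JSON object that holds its "api" and its "payload". play_rows: Moves the arm, as the interface text tells. Its arguments: {"type":"object","properties":{"targets":{"type":"string"},"force":{"type":"number"}},"required":["targets"]}

```bash
ls; mkdir -p pics
python3 - <<'E'
from bench import manip, optics, workorder
import cv2,numpy as np
print(manip.get_state()); print(manip.grasp_offset)
for n in("side","top"):
    p,d=optics.snapshot(n); cv2.imwrite(f"pics/{n}0.png",p[:,:,::-1]); np.savez(f"{n}0.npz",p=p,d=d)
    print(n,optics.camera_model(n))
E
```

```text
pics
{'t': 0.0, 'joints': array([ 1.13695398e+00,  1.26385574e-01, -4.06041109e-02,  1.40539728e+00,
       -1.55000542e-05,  1.57081415e+00]), 'qd': array([ 0.00074919, -0.00075171,  0.0004397 ,  0.00153008, -0.00082213,
       -0.00084003]), 'joint_torque': array([ 1.41120734e-03, -4.35913432e+01,  3.52923203e+01,  1.72003760e-02,
        1.01767123e-04, -6.25025280e-06]), 'position': array([0.22052316, 0.47599339, 0.23052733]), 'ee_rot': array([-6.76102746e-01, -3.06764206e+00,  2.44499585e-03]), 'contact_force': array([-0.62824491,  0.83256481, -1.16567706]), 'wrist_torque': array([-0.03048098, -0.00345908,  0.04843737]), 'gripper_width': 1.0003871866738023}
0.0187
side {'K': array([[351.4330382 ,   0.        , 256.3016428 ],
       [  0.        , 351.4330382 , 187.61011739],
       [  0.        ,   0.        ,   1.        ]]), 'R': array([[ 0.91022779, -0.41322271, -0.02706213],
       [-0.17880024, -0.33322588, -0.92573808],
       [ 0.3735182 ,  0.84747124, -0.37719578]]), 't': array([-0.3826584 ,  0.19600159,  0.62484868])}
top {'K': array([[437.24983237,   0.        , 253.51886646],
       [  0.        , 437.24983237, 185.04000098],
       [  0.        ,   0.        ,   1.        ]]), 'R': array([[-0.01066394, -0.99950744,  0.02951539],
       [-0.99060206,  0.00653457, -0.13661936],
       [ 0.1363592 , -0.03069491, -0.99018382]]), 't': array([0.09243003, 0.49802199, 0.87998413])}
```

View pics/side0.png

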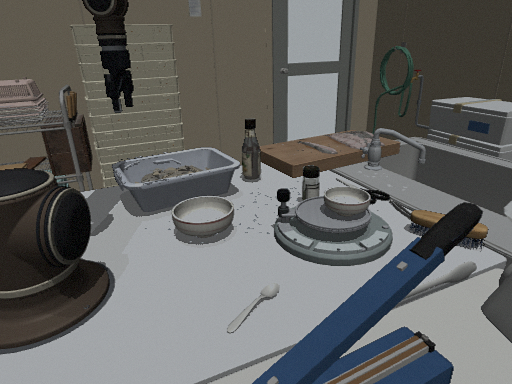

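View pics/top0.png

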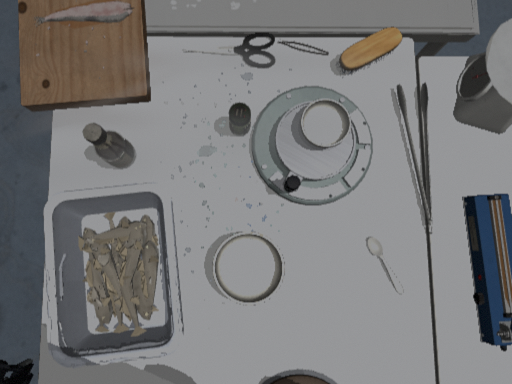

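```bash
cat > h.py <<'E'
import numpy as np,cv2
from bench import optics
def ray(n,u,v,z):
    c=optics.camera_model(n);K,R,t=c["K"],c["R"],c["t"]
    d=R.T@np.linalg.inv(K)@np.array([u,v,1.]);o=-R.T@t
    return o+d*(z-o[2])/d[2]
def proj(n,X):
    c=optics.camera_model(n);p=c["K"]@(c["R"]@np.asarray(X,float)+c["t"]);return p[:2]/p[2]
E
python3 - <<'E'
import cv2,numpy as np
from h import *
p=np.load("top0.npz")["p"][:,:,::-1]
c=p[75:215,235:390];cv2.imwrite("pics/topz.png",cv2.resize(c,None,fx=5,fy=4.25 if 0 else 4.2,interpolation=cv2.INTER_CUBIC)[:600])
p=np.load("side0.npz")["p"][:,:,::-1]
c=p[150:270,260:410];cv2.imwrite("pics/sidez.png",cv2.resize(c,None,fx=5,fy=5,interpolation=cv2.INTER_CUBIC))
E
```

```text
(no output)
```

View pics/topz.png

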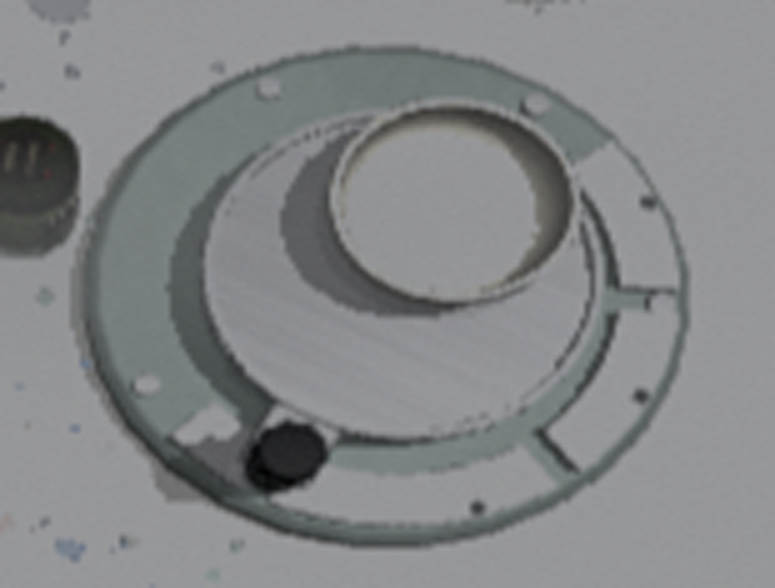

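View pics/sidez.png

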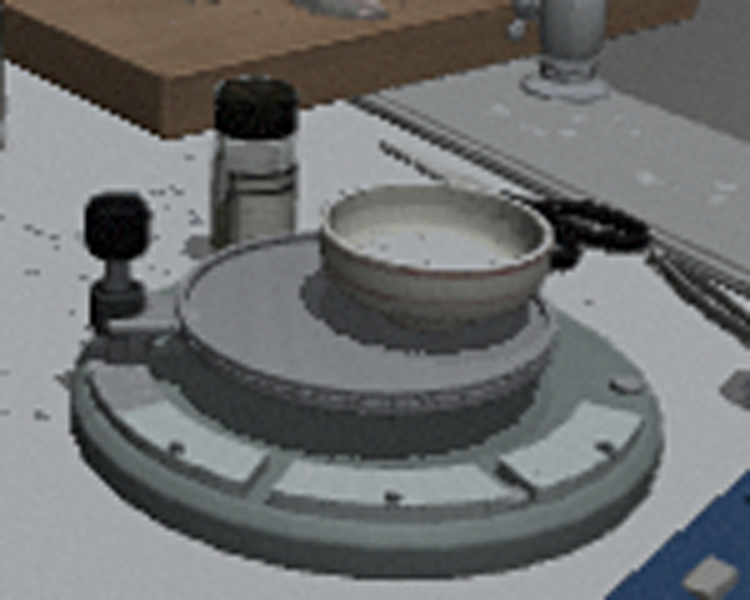

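Run:
```python
import cv2,numpy as np
from h import *
from scipy.optimize import least_squares
def fit(P):
    f=lambda q:np.hypot(P[:,0]-q[0],P[:,1]-q[1])-q[2]
    return least_squares(f,[P[:,0].mean(),P[:,1].mean(),.1],loss='soft_l1',f_scale=.002).x
for n in("top","side"):
    d=np.load(n+"0.npz")["d"];c=optics.camera_model(n)
    v,u=np.mgrid[:384,:512];X=np.stack([u,v,np.ones_like(u)],-1)@np.linalg.inv(c["K"]).T*d[...,None]
    W=(X-c["t"])@c["R"]; W[d==0]=np.nan; np.save(n+"W.npy",W)
W=np.load("topW.npy")
# edges
print("knob px", W[184,292], "plate",W[160,300],"track",W[190,320],"seg",W[192,330])
z=W[...,2]
def bound(zlo,zhi,reg):
    m=((z>zlo)&(z<zhi)).astype(np.uint8); r=np.zeros_like(m);r[reg]=1;m*=r
    cs,_=cv2.findContours(cv2.morphologyEx(m,cv2.MORPH_CLOSE,np.ones((3,3))),cv2.RETR_EXTERNAL,cv2.CHAIN_APPROX_NONE)
    k=max(cs,key=cv2.contourArea)[:,0];return k
reg=np.s_[80:210,246:380]
for zl,zh,zz in((.012,.2,.022),(.046,.2,.056)):
    k=bound(zl,zh,reg); P=np.array([ray("top",a,b,zz)[:2] for a,b in k]); q=fit(P)
    r=np.hypot(*(P-q[:2]).T)-q[2]; print(zz,q,np.abs(r).mean(), len(k))
m=(z>.098)&(z<.112);m[:170]=0;m[200:]=0;m[:,:280]=0;m[:,306:]=0
K=W[m];print("knob",len(K),K.mean(0),K.min(0),K.max(0))
m=(z>.085)&(z<.112);m[170:]=0;m[:,:290]=0;m[:,355:]=0
k=np.argwhere(m)[:,::-1];P=W[m];print("bowl",len(P),fit(P[P[:,2]>.093]),(P.min(0)+P.max(0))/2)
m=(z>.08)&(z<.12);m[:90]=0;m[140:]=0;m[:,:220]=0;m[:,256:]=0
P=W[m];print("jar",P[P[:,2]>.1].mean(0))
for a,b in((346,182.6),(363,146)): print(ray("top",a,b,.030))
```

```text
knob px [0.49056664 0.01602344 0.10376977] plate [ 0.54723138 -0.00754642  0.05464788] track [ 0.48773734 -0.05152092  0.03012372] seg [ 0.48360239 -0.07291549  0.02809417]
0.022 [ 0.58765107 -0.03875787  0.12939317] 0.000556465886637305 339
0.056 [ 0.58912357 -0.03980076  0.08418747] 0.005717567410430978 260
knob 169 [0.49312866 0.01471832 0.10542589] [4.79097858e-01 3.48807089e-04 9.90360193e-02] [0.50879818 0.02776712 0.10919677]
bowl 473 [ 0.61433919 -0.05411737  0.0479672 ] [ 0.61434518 -0.05417908  0.09345195]
jar [0.63088946 0.11665878 0.10539508]
[ 0.50309734 -0.10714702  0.03      ]
[ 0.5818355  -0.14685308  0.03      ]
```

Run:
```python
import cv2,numpy as np
from h import *
C=np.array([.588,-.0392])
th=np.radians(np.arange(140,290,.25)); r=np.arange(.085,.135,.0005)
out=[]
for n in("top","side"):
    p=np.load(n+"0.npz")["p"]
    T,Rr=np.meshgrid(th,r); X=np.stack([C[0]+Rr*np.cos(T),C[1]+Rr*np.sin(T),np.full_like(T,.030)],-1)
    c=optics.camera_model(n);q=(X@c["R"].T+c["t"])@c["K"].T;q=q[...,:2]/q[...,2:]
    im=cv2.remap(p,q[...,0].astype(np.float32),q[...,1].astype(np.float32),cv2.INTER_CUBIC)
    out.append(cv2.resize(im,(600,200)))
    b=im.mean(2)[ (r>.104)&(r<.116)].mean(0)
    for lo,hi in((190,235),(240,280)):
        m=(np.degrees(th)>=lo)&(np.degrees(th)<=hi); w=np.clip(np.median(b[m])-12-b[m],0,None); print(n,lo,(w*np.degrees(th[m])).sum()/w.sum(),w.max(), np.degrees(th[m])[w>0][[0,-1]])
cv2.imwrite("pics/polar.png",cv2.resize(np.vstack(out),(800,534))[:,:,::-1])
```

```text
top 190 217.60771403317358 82.09722222222226 [195.75 220.5 ]
top 240 267.9458960912251 49.819444444444485 [263.75 270.75]
side 190 214.7381444476756 77.73611111111119 [194.25 220.5 ]
side 240 267.3976193493559 101.26388888888889 [241.5  270.75]
```

View pics/polar.png

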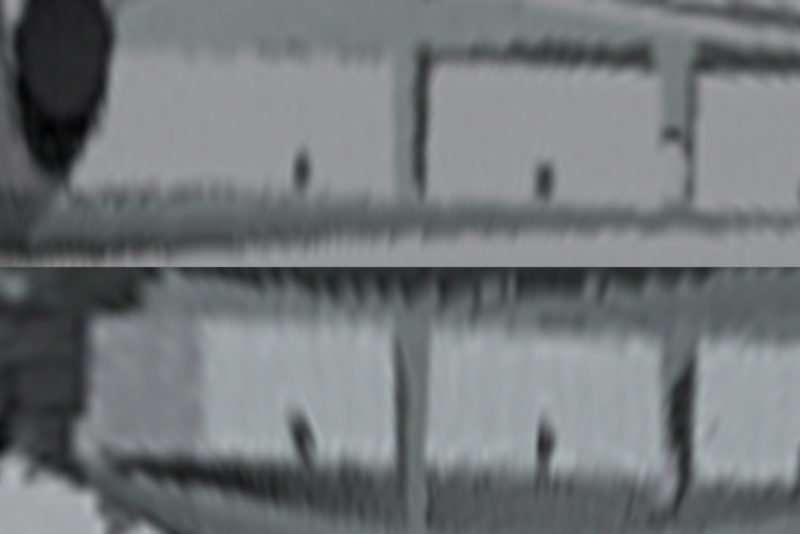

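The side and top views show the knob at top px (292,184) and side px (283,196). The next slot is at top px (346,183), at bearing about 217° from a spindle at (0.588,-0.039). The knob is at about 150°. I'll approach high with the jaws radial, so that gripping doesn't load the pin.

Call:
{"api": "play_rows", "payload": {"targets": "0 0 -7 2.3 -3.8 0 1;0 0 -14 4.6 -7.7 0 1;0 0 -21 6.8 -11.5 0 1;0 0 -28 9.1 -15.4 0 1;0 0 -35 11.4 -19.2 0 1;0 0 -42 13.7 -23 0 1;0 0 -49 16 -27 0 0.8;0 0 -56 18.2 -30.8 0 0.7;0 0 -63 20.5 -34.6 0 0.7;0 0 -70 22.8 -38.4 0 0.7;0 0 -77 25.1 -42.3 0 0.7;0 0 -84 27.3 -46.1 0 0.7", "force": 40}}

```text
t: 1.1
position: [0.4758, 0.044, 0.2304]
ee_rot: [-2.56, -1.819, 0.001]
contact_force: [1.4, 0.8, -0.1]
gripper_width: 0.702
```

```bash
cat > st.py <<'E'
from bench import manip
from scipy.spatial.transform import Rotation as R
import numpy as np
np.set_printoptions(precision=4,suppress=True)
s=manip.get_state();M=R.from_rotvec(s["ee_rot"]).as_matrix()
print(s["t"],"pos",s["position"],"jaw",np.degrees(np.arctan2(M[1,1],M[0,1])),"z",M[:,2],"F",s["contact_force"],"w",s["gripper_width"],"q",s["joints"])
E
python3 st.py
```

```text
1.1 pos [0.4758 0.044  0.2304] jaw -19.217932215134425 z [-0.0015  0.0006 -1.    ] F [ 1.4152  0.8014 -0.0685] w 0.7022519364916706 q [ 0.0917  0.0378 -0.1378  1.3966  0.0007  1.9979]
```

Call:
{"api": "play_rows", "payload": {"targets": "0 0 -6 1.2 -2 -2 0.7;0 0 -10.4 1.77 -2.95 -5 0.7;0 0 -10.4 1.77 -2.95 -8 0.7;0 0 -10.4 1.77 -2.95 -10 0.7;0 0 -10.4 1.77 -2.95 -10 0.7;0 0 -10.4 1.77 -2.95 -10 0.7"}}

```text
t: 1.6
position: [0.4925, 0.0143, 0.1296]
ee_rot: [-2.713, -1.578, 0.005]
contact_force: [0.7, -0.2, 0.4]
gripper_width: 0.701
```

```bash
python3 st.py
python3 - <<'E'
from h import *
n=[]
for k in("side","top"):
    p,d=optics.snapshot(k);np.savez(k+"1.npz",p=p,d=d)
    c=p[100:250,230:390] if k=="side" else p[90:240,220:380]
    n.append(cv2.resize(c,None,fx=2.5*2,fy=5,interpolation=cv2.INTER_CUBIC)[:, :, ::-1])
cv2.imwrite("pics/a1.png",cv2.resize(np.hstack(n),(800,375)))
E
```

```text
1.6 pos [0.4925 0.0143 0.1296] jaw -29.628950340850228 z [-0.0043  0.0008 -1.    ] F [ 0.6661 -0.2172  0.4469] w 0.700752302333807 q [ 0.0286  0.0888 -0.3047  1.1816  0.0009  2.1165]
```

View pics/a1.png

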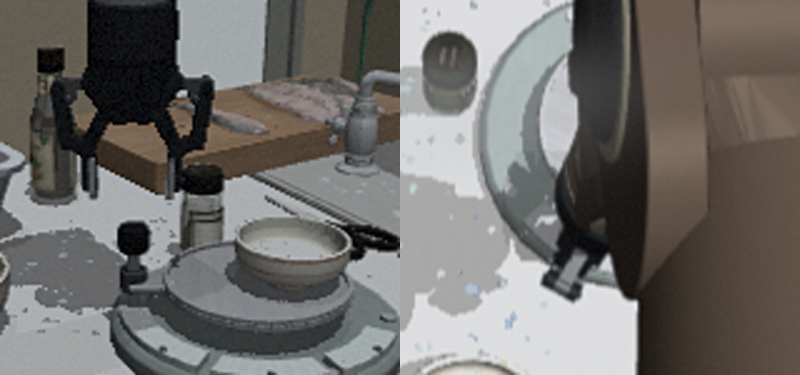

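The side view shows the knob centred between the fingers (finger px 92 and 170, knob px 133 in the crop). Next I lower the arm and grip.

Call:
{"api": "play_rows", "payload": {"targets": "0 0 0 0.1 0 -2 0.7;0 0 0 0.1 0 -4 0.7;0 0 0 0.1 0 -5.2 0.7;0 0 0 0.1 0 -5.2 0.7;0 0 0 0.1 0 -5.2 0.6;0 0 0 0.1 0 -5.2 0.5;0 0 0 0.1 0 -5.2 0.45;0 0 0 0.1 0 -5.2 0.42"}}

```text
t: 2.37
position: [0.496, 0.0148, 0.0812]
ee_rot: [2.715, 1.58, 0.004]
contact_force: [-0.1, 0.3, 0.4]
gripper_width: 0.421
```

```bash
python3 st.py
python3 - <<'E'
from h import *
p,d=optics.snapshot("side")
cv2.imwrite("pics/a2.png",cv2.resize(p[120:250,240:400],None,fx=4,fy=4,interpolation=cv2.INTER_CUBIC)[:, :, ::-1])
E
```

```text
2.3667 pos [0.496  0.0148 0.0812] jaw -29.58775162373835 z [ 0.0025  0.0009 -1.    ] F [-0.063   0.2566  0.433 ] w 0.42061319689750487 q [ 0.0292  0.1147 -0.3854  1.0682  0.0009  2.1164]
```

View pics/a2.png

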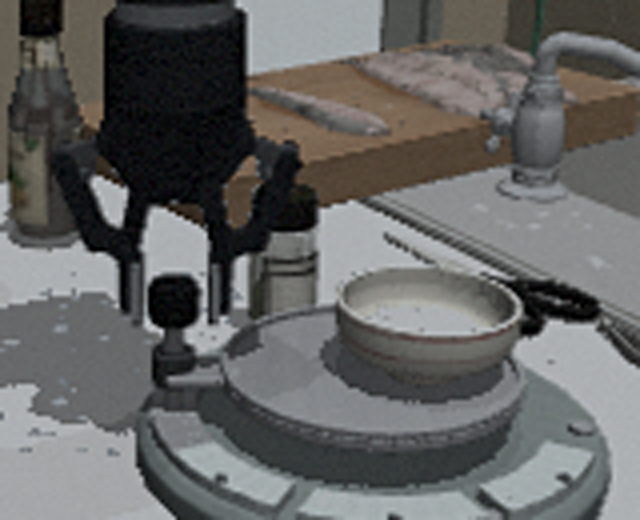

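The fingers straddle the knob, and their tips reach nearly to its lower edge. Now I close the gripper.

Call:
{"api": "play_rows", "payload": {"targets": "0 0 0 -0.2 0 -0.3 0.4;0 0 0 -0.2 0 -0.3 0.36;0 0 0 -0.2 0 -0.3 0.32;0 0 0 -0.2 0 -0.3 0.28;0 0 0 -0.2 0 -0.3 0.24;0 0 0 -0.2 0 -0.3 0.24"}}

```text
t: 2.92
position: [0.4945, 0.0143, 0.0783]
ee_rot: [2.714, 1.579, 0.005]
contact_force: [3.5, -3.4, 1.5]
gripper_width: 0.315
```

```bash
python3 st.py
```

```text
2.9167 pos [0.4945 0.0143 0.0783] jaw -29.614115109866184 z [ 0.0036  0.0001 -1.    ] F [ 3.4956 -3.3619  1.4562] w 0.31477466495775736 q [ 0.0289  0.1129 -0.394   1.0603 -0.      2.1166]
```

Call:
{"api": "play_rows", "payload": {"targets": "0 0 0 0 0 0 0.1;0 0 0 0 0 0.3 0.1;0 0 0 0 0 0.6 0.1;0 0 0 0 0 0.9 0.1;0 0 0 0 0 1.15 0.1;0 0 0 0 0 1.15 0.1;0 0 0 0 0 1.15 0.1", "force": 45}}

```text
t: 3.5
position: [0.4945, 0.0142, 0.0889]
ee_rot: [2.714, 1.579, 0.003]
contact_force: [6.2, -2.7, -8.6]
gripper_width: 0.311
```

```bash
python3 st.py
python3 - <<'E'
from h import *
p,d=optics.snapshot("side")
cv2.imwrite("pics/a3.png",cv2.resize(p[120:250,240:400],None,fx=4,fy=4,interpolation=cv2.INTER_CUBIC)[:, :, ::-1])
E
```

```text
3.5 pos [0.4945 0.0142 0.0889] jaw -29.613946831242746 z [ 0.0026 -0.0001 -1.    ] F [ 6.183  -2.6538 -8.5835] w 0.31076661338933076 q [ 0.0289  0.1072 -0.3764  1.0846 -0.0002  2.1166]
```

View pics/a3.png

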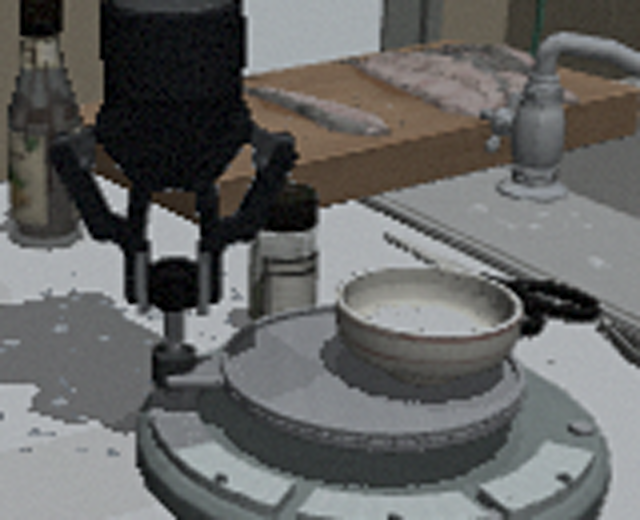

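```bash
cat > arc.py <<'E'
import numpy as np,sys
C=np.array([.5895,-.0401]);p0=np.array([.4945,.0142])
a=[float(x) for x in sys.argv[1].split(",")];ref=float(sys.argv[2])
def P(d):
    d=np.radians(d);c,s=np.cos(d),np.sin(d);return C+np.array([[c,-s],[s,c]])@(p0-C)
for x in a: print(x-ref,np.round(100*(P(x)-P(ref)),2))
E
python3 arc.py 1,3,5.5,8,10.5,13,15.5,18,20.5,23,25.5,28 0; python3 arc.py 30.5,33,35.5,38,40.5,43,45.5,48,50.5,53,55.5,58 28
```

```text
1.0 [-0.09 -0.17]
3.0 [-0.27 -0.5 ]
5.5 [-0.48 -0.94]
8.0 [-0.66 -1.37]
10.5 [-0.83 -1.82]
13.0 [-0.98 -2.28]
15.5 [-1.11 -2.74]
18.0 [-1.21 -3.2 ]
20.5 [-1.3  -3.67]
23.0 [-1.37 -4.14]
25.5 [-1.41 -4.62]
28.0 [-1.44 -5.1 ]
2.5 [-0.   -0.48]
5.0 [ 0.01 -0.95]
7.5 [ 0.05 -1.43]
10.0 [ 0.11 -1.9 ]
12.5 [ 0.19 -2.38]
15.0 [ 0.29 -2.84]
17.5 [ 0.41 -3.3 ]
20.0 [ 0.55 -3.76]
22.5 [ 0.7  -4.21]
25.0 [ 0.88 -4.65]
27.5 [ 1.08 -5.09]
30.0 [ 1.3  -5.51]
```

Call:
{"api": "play_rows", "payload": {"targets": "0 0 0 0 0 0.1 0.1;0 0 1 -0.09 -0.17 0.1 0.1;0 0 3 -0.27 -0.5 0.1 0.1;0 0 5.5 -0.48 -0.94 0.1 0.1;0 0 8 -0.66 -1.37 0.1 0.1;0 0 10.5 -0.83 -1.82 0.1 0.1;0 0 13 -0.98 -2.28 0.1 0.1;0 0 15.5 -1.11 -2.74 0.1 0.1;0 0 18 -1.21 -3.2 0.1 0.1;0 0 20.5 -1.3 -3.67 0.1 0.1;0 0 23 -1.37 -4.14 0.1 0.1;0 0 23 -1.37 -4.14 0.1 0.1"}}

```text
t: 4.55
position: [0.481, -0.0276, 0.0888]
ee_rot: [2.344, 2.091, 0.004]
contact_force: [7.5, -1.8, -8.8]
gripper_width: 0.311
```

```bash
python3 st.py
python3 - <<'E'
from h import *
p,d=optics.snapshot("side")
cv2.imwrite("pics/a4.png",cv2.resize(p[120:270,240:400],None,fx=4,fy=4,interpolation=cv2.INTER_CUBIC)[:, :, ::-1])
E
```

```text
4.55 pos [ 0.481  -0.0276  0.0888] jaw -6.544270232241126 z [ 0.0022  0.001  -1.    ] F [ 7.4873 -1.8046 -8.7823] w 0.3114461905060947 q [-0.058   0.0839 -0.4024  1.0824  0.0011  1.627 ]
```

View pics/a4.png

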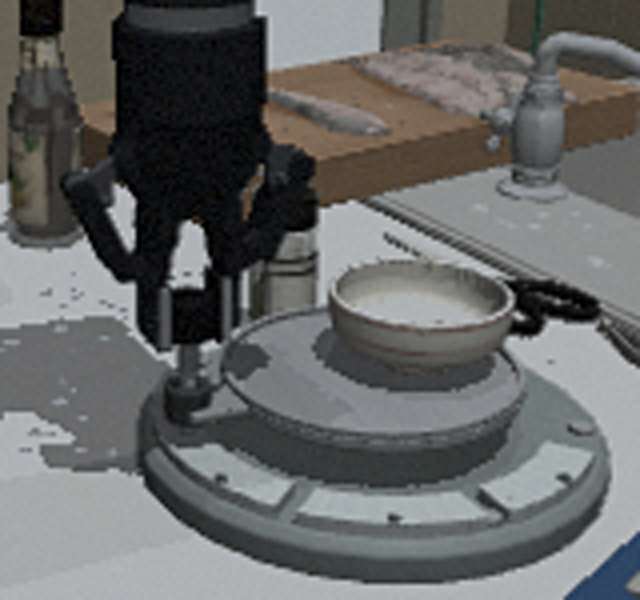

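```bash
python3 arc.py 24,26,29,32.5,36,39.5,43,46.5,50,53,55.5,57 23; python3 arc.py 66 57
```

```text
1.0 [-0.02 -0.19]
3.0 [-0.05 -0.57]
6.0 [-0.07 -1.14]
9.5 [-0.06 -1.81]
13.0 [-0.01 -2.48]
16.5 [ 0.08 -3.14]
20.0 [ 0.22 -3.79]
23.5 [ 0.39 -4.44]
27.0 [ 0.6  -5.07]
30.0 [ 0.81 -5.61]
32.5 [ 1.01 -6.04]
34.0 [ 1.14 -6.3 ]
9.0 [ 0.9  -1.46]
```

Call:
{"api": "play_rows", "payload": {"targets": "0 0 1 -0.02 -0.19 0 0.1;0 0 3 -0.05 -0.57 0 0.1;0 0 6 -0.07 -1.14 0 0.1;0 0 9.5 -0.06 -1.81 0 0.1;0 0 13 -0.01 -2.48 0 0.1;0 0 16.5 0.08 -3.14 0 0.1;0 0 20 0.22 -3.79 0 0.1;0 0 23.5 0.39 -4.44 0 0.1;0 0 27 0.6 -5.07 0 0.1;0 0 30 0.81 -5.61 0 0.1;0 0 32.5 1.01 -6.04 0 0.1;0 0 34 1.14 -6.3 0 0.1"}}

```text
t: 5.6
position: [0.4925, -0.09, 0.0877]
ee_rot: [-1.63, -2.684, -0.006]
contact_force: [5.4, 0.6, -7.8]
gripper_width: 0.313
```

```bash
python3 st.py
python3 - <<'E'
from h import *
p,d=optics.snapshot("side")
cv2.imwrite("pics/a5.png",cv2.resize(p[120:270,240:400],None,fx=4,fy=4,interpolation=cv2.INTER_CUBIC)[:, :, ::-1])
E
```

```text
5.6 pos [ 0.4925 -0.09    0.0877] jaw 27.45971179610908 z [ 0.0004  0.0043 -1.    ] F [ 5.3892  0.6249 -7.7947] w 0.31312687345191703 q [-0.1832  0.1213 -0.3629  1.087   0.0043  0.9083]
```

View pics/a5.png

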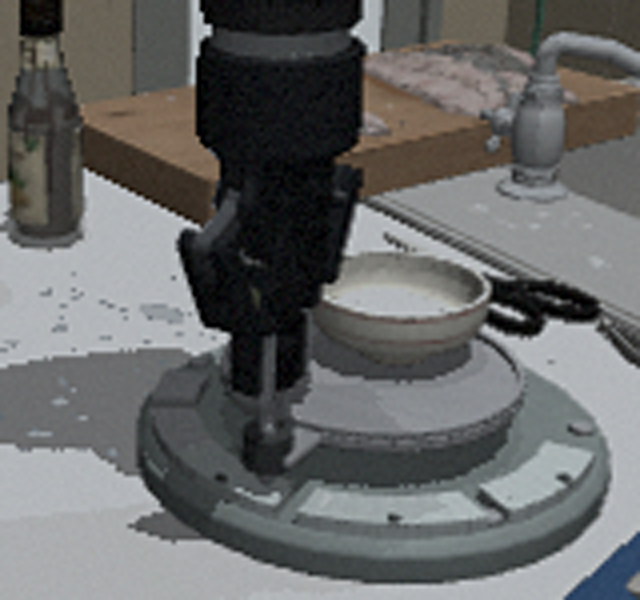

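The knob is at about 57° of swing, just short of the slot (housing px 268, slot px ~290 in the crop). I'll let the pin down onto the track, open the fingers, and turn the jaws tangential so I can push the free knob.

Call:
{"api": "play_rows", "payload": {"targets": "0 0 0 0 0 -0.15 0.1;0 0 0 0 0 -0.3 0.1;0 0 0 0 0 -0.3 0.1;0 0 0 0 0 -0.3 0.4;0 0 0 0 0 -0.3 0.7;0 0 0 0 0 -0.3 0.7;0 0 0 0 0 -0.3 0.7"}}

```text
t: 6.23
position: [0.4923, -0.09, 0.0846]
ee_rot: [-1.628, -2.684, -0.006]
contact_force: [0.0, 0.3, -1.2]
gripper_width: 0.698
```

```bash
python3 st.py
python3 - <<'E'
from h import *
p,d=optics.snapshot("side")
cv2.imwrite("pics/a6.png",cv2.resize(p[120:270,240:400],None,fx=4,fy=4,interpolation=cv2.INTER_CUBIC)[:, :, ::-1])
E
```

```text
6.2333 pos [ 0.4923 -0.09    0.0846] jaw 27.514188145106854 z [-0.0002  0.0043 -1.    ] F [ 0.0185  0.3477 -1.1747] w 0.6981956711093315 q [-0.1833  0.1232 -0.3679  1.0807  0.0042  0.9073]
```

View pics/a6.png

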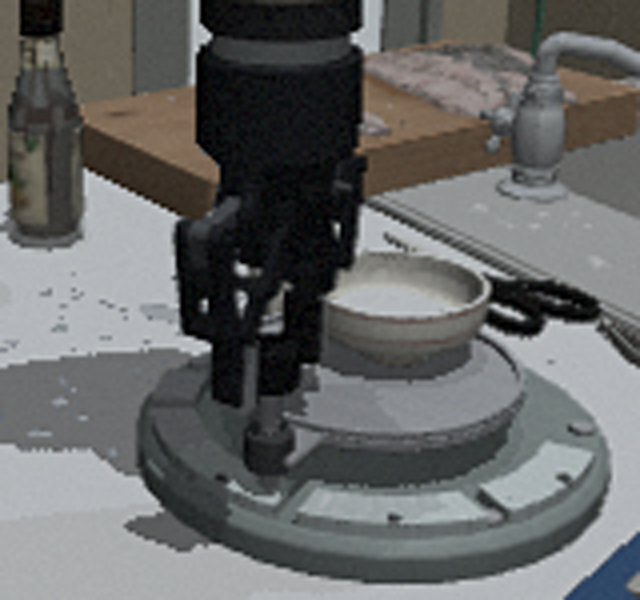

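The forces went to zero and the knob dropped slightly onto the track. Now I turn the jaws to tangential.

Call:
{"api": "play_rows", "payload": {"targets": "0 0 7 0 0 -0.2 0.7;0 0 14 0 0 -0.4 0.7;0 0 21 0 0 -0.4 0.7;0 0 28 0 0 -0.4 0.7;0 0 35 0 0 -0.4 0.7;0 0 42 0 0 -0.4 0.7;0 0 49 0 0 -0.4 0.7;0 0 56 0 0 -0.4 0.7;0 0 63 0 0 -0.4 0.7;0 0 70 0 0 -0.4 0.7;0 0 77 0 0 -0.4 0.7;0 0 84 0 0 -0.4 0.7"}}

```text
t: 7.28
position: [0.4922, -0.09, 0.0806]
ee_rot: [0.595, -3.08, -0.002]
contact_force: [0.8, -0.0, -0.8]
gripper_width: 0.698
```

Call:
{"api": "play_rows", "payload": {"targets": "0 0 5 0 0 0 0.7;0 0 8 0 0 0 0.7;0 0 8 0 0 0 0.6;0 0 8 0 0 0 0.5;0 0 8 0 0 0 0.45;0 0 8 0 0 0 0.45"}}

```text
t: 7.78
position: [0.4922, -0.0899, 0.0806]
ee_rot: [0.807, -3.032, -0.002]
contact_force: [0.2, 0.1, 1.0]
gripper_width: 0.451
```

```bash
python3 st.py
python3 - <<'E'
from h import *
p,d=optics.snapshot("side")
cv2.imwrite("pics/a7.png",cv2.resize(p[150:250,250:370],None,fx=6,fy=6,interpolation=cv2.INTER_CUBIC)[:, :, ::-1])
E
```

```text
7.7833 pos [ 0.4922 -0.0899  0.0806] jaw 119.80956065915153 z [-0.0045 -0.     -1.    ] F [0.1676 0.1045 1.0277] w 0.45111875984827754 q [-0.1803  0.1282 -0.3714  1.0757 -0.0008 -0.7005]
```

View pics/a7.png

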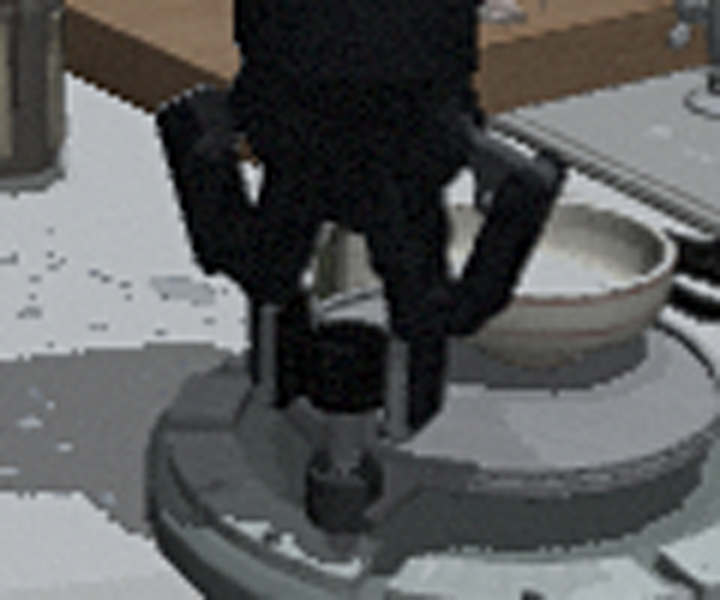

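Call:
{"api": "play_rows", "payload": {"targets": "0 0 0 0.05 -0.09 0 0.45;0 0 0.5 0.1 -0.18 0 0.45;0 0 1 0.15 -0.26 0 0.45;0 0 1 0.19 -0.35 0 0.45;0 0 1.5 0.24 -0.44 0 0.45;0 0 2 0.29 -0.53 0 0.45;0 0 2.5 0.34 -0.61 0 0.45;0 0 3 0.39 -0.7 0 0.45;0 0 3 0.44 -0.79 0 0.45;0 0 3.5 0.48 -0.88 0 0.45;0 0 4 0.53 -0.96 0 0.45;0 0 4 0.58 -1.05 0 0.45"}}

```text
t: 8.83
position: [0.4974, -0.0993, 0.0804]
ee_rot: [0.915, -3.001, -0.006]
contact_force: [-1.8, 6.4, 3.1]
gripper_width: 0.448
```

```bash
python3 st.py
python3 - <<'E'
from h import *
p,d=optics.snapshot("side")
cv2.imwrite("pics/a8.png",cv2.resize(p[150:250,250:370],None,fx=6,fy=6,interpolation=cv2.INTER_CUBIC)[:, :, ::-1])
E
```

```text
8.8333 pos [ 0.4974 -0.0993  0.0804] jaw 123.90806684233596 z [-0.0055  0.0023 -1.    ] F [-1.8117  6.4223  3.0636] w 0.44826994716004503 q [-0.1978  0.142  -0.3556  1.0791  0.0012 -0.7896]
```

View pics/a8.png

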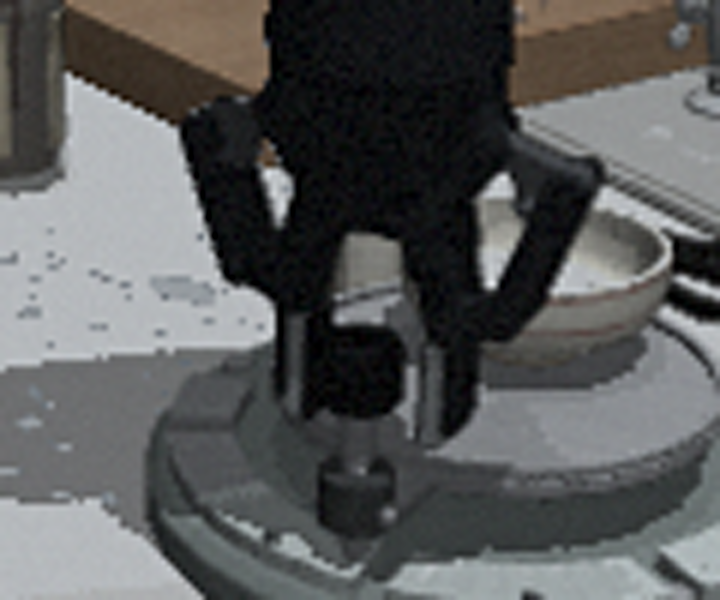

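The pin is still riding on the track and the left finger is now pushing (housing px 357, slot just ahead). I read 6.6 N, so I'll hold briefly and read again.

Call:
{"api": "play_rows", "payload": {"targets": "0 0 0 0 0 0 0.45;0 0 0 0 0 0 0.45"}}

```text
t: 9.05
position: [0.4975, -0.0996, 0.0804]
ee_rot: [0.915, -3.0, -0.005]
contact_force: [-0.2, 1.8, 0.8]
gripper_width: 0.449
```

```bash
python3 st.py
```

```text
9.05 pos [ 0.4975 -0.0996  0.0804] jaw 123.90656201121956 z [-0.0055  0.0018 -1.    ] F [-0.229   1.8481  0.8136] w 0.44934686855972933 q [-0.1979  0.1422 -0.3554  1.079   0.0006 -0.7897]
```

Call:
{"api": "play_rows", "payload": {"targets": "0 0 0.5 0.05 -0.08 0 0.45;0 0 1 0.11 -0.17 0 0.45;0 0 1 0.16 -0.25 0 0.45;0 0 1.5 0.22 -0.34 0 0.45;0 0 2 0.27 -0.42 0 0.45;0 0 2.5 0.33 -0.5 0 0.45;0 0 3 0.38 -0.58 0 0.45"}}

```text
t: 9.63
position: [0.5017, -0.1059, 0.0805]
ee_rot: [0.994, -2.975, -0.003]
contact_force: [-0.2, 0.1, 0.3]
gripper_width: 0.452
```

```bash
python3 st.py
python3 - <<'E'
from h import *
p,d=optics.snapshot("side")
cv2.imwrite("pics/a9.png",cv2.resize(p[150:250,250:370],None,fx=6,fy=6,interpolation=cv2.INTER_CUBIC)[:, :, ::-1])
E
```

```text
9.6333 pos [ 0.5017 -0.1059  0.0805] jaw 126.95073338709433 z [-0.0051  0.0004 -1.    ] F [-0.2362  0.0899  0.2965] w 0.45172003896447555 q [-0.2077  0.1513 -0.3445  1.08   -0.0007 -0.8526]
```

View pics/a9.png

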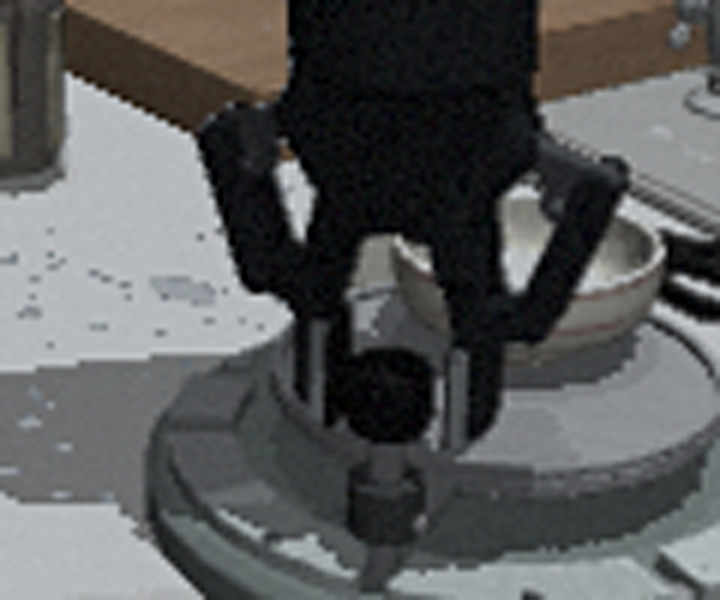

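The knob has dropped: the knob-to-housing gap fell from about 50 to 35 crop px, and the side force is zero. I'll check whether it is fully home.

Run:
```python
from h import *
p,d=optics.snapshot("side");np.savez("side9.npz",p=p,d=d)
def edges(p,u0):
    g=p.mean(2)[:,u0-3:u0+4].mean(1); return g
p0=np.load("side0.npz")["p"]
# predicted column/rows for axis
for nm,im,(x,y) in(("home",p0,(.4935,.0145)),("now",p,(.5003,-.1056))):
    for z in(.082,.064): print(nm,z,proj("side",(x,y,z)))
    u=int(round(proj("side",(x,y,.08))[0]))
    g=im.mean(2)
    for uu in (u-2,u,u+2): print(uu,[int(a) for a in g[190:240,uu]])
p,d=p,d
c=p[170:250,270:350];cv2.imwrite("pics/a10.png",np.hstack([cv2.resize(c,(400,400),interpolation=cv2.INTER_CUBIC),cv2.resize(p0[165:245,245:325],(400,400),interpolation=cv2.INTER_CUBIC)])[:,:,::-1])
```

```text
home 0.082 [282.23138567 199.62244385]
home 0.064 [282.22528889 206.86472443]
280 [4, 14, 27, 1, 14, 2, 10, 18, 0, 4, 3, 2, 157, 162, 161, 100, 39, 24, 23, 49, 26, 31, 21, 24, 26, 28, 21, 54, 67, 57, 56, 50, 110, 139, 132, 125, 129, 130, 134, 102, 54, 31, 60, 107, 113, 104, 93, 94, 93, 80]
282 [9, 20, 25, 0, 13, 8, 3, 8, 4, 1, 2, 11, 40, 52, 49, 54, 55, 56, 35, 51, 33, 22, 28, 25, 134, 98, 58, 30, 52, 56, 57, 53, 53, 133, 128, 128, 126, 128, 127, 132, 130, 114, 88, 46, 36, 79, 108, 105, 98, 96]
284 [13, 15, 22, 4, 13, 2, 0, 7, 10, 12, 3, 6, 38, 53, 53, 52, 56, 57, 42, 50, 27, 33, 24, 41, 139, 108, 62, 41, 54, 54, 55, 54, 55, 124, 131, 128, 128, 127, 127, 132, 126, 127, 145, 141, 81, 41, 34, 82, 110, 100]
now 0.082 [314.32968309 221.07391492]
now 0.064 [314.01053447 229.13713777]
312 [125, 126, 122, 125, 119, 122, 121, 140, 98, 104, 148, 140, 135, 81, 76, 134, 85, 84, 24, 5, 7, 2, 25, 22, 7, 17, 12, 2, 6, 13, 3, 9, 9, 7, 53, 52, 51, 49, 53, 56, 42, 52, 49, 34, 33, 32, 30, 35, 33, 36]
314 [117, 119, 118, 119, 117, 118, 120, 130, 85, 122, 84, 80, 76, 80, 78, 79, 78, 62, 22, 7, 17, 19, 24, 21, 13, 16, 8, 12, 11, 4, 7, 0, 2, 11, 64, 66, 63, 65, 64, 66, 52, 55, 56, 34, 36, 33, 39, 34, 30, 35]
316 [186, 113, 93, 51, 49, 53, 51, 45, 59, 66, 75, 79, 79, 78, 68, 64, 69, 58, 14, 5, 2, 6, 3, 26, 17, 9, 8, 0, 5, 12, 6, 16, 9, 1, 60, 67, 60, 61, 62, 59, 45, 56, 54, 34, 35, 35, 36, 34, 37, 31]
```

View pics/a10.png

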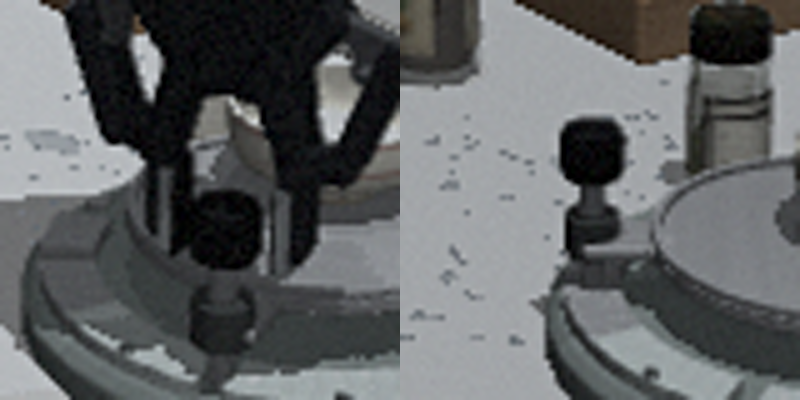

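In both pictures the stem shows 6 px between knob and housing, matching the home state, so the pin is seated. I'll open the fingers and lift straight off.

Call:
{"api": "play_rows", "payload": {"targets": "0 0 0 0 0 0 0.6;0 0 0 0 0 0 0.75;0 0 0 0 0 0 0.75;0 0 0 0 0 1 0.75;0 0 0 0 0 3 0.75;0 0 0 0 0 6 0.75;0 0 0 0 0 9 0.75;0 0 0 0 0 12 0.75;0 0 0 0 0 15 0.75;0 0 0 0 0 17 0.75"}}

```text
t: 10.57
position: [0.5021, -0.106, 0.2545]
ee_rot: [0.994, -2.979, -0.001]
contact_force: [0.4, -0.8, 0.7]
gripper_width: 0.749
```

Call:
{"api": "play_rows", "payload": {"targets": "0 0 0 -3 0 0 0.75;0 0 0 -7 0 0 0.75;0 0 0 -11 1 0 0.75;0 0 0 -15 3 0 0.75;0 0 0 -18 6 0 0.75;0 0 0 -20 9 0 0.75;0 0 0 -20 12 0 0.75;0 0 0 -20 15 0 0.75;0 0 0 -20 18 0 0.75;0 0 0 -20 18 0 0.75;0 0 0 -20 18 0 0.75"}}

```text
t: 11.48
position: [0.3017, 0.0753, 0.2553]
ee_rot: [1.002, -2.977, -0.0]
contact_force: [0.1, 0.4, 0.7]
gripper_width: 0.751
```

```bash
python3 st.py
python3 - <<'E'
from h import *
p,d=optics.snapshot("side");p2,d2=optics.snapshot("top");np.savez("top2.npz",p=p2,d=d2)
a=cv2.resize(p[150:270,240:400],(533,400),interpolation=cv2.INTER_CUBIC);
cv2.imwrite("pics/b1.png",np.hstack([a[:,:400],cv2.resize(p2[80:220,230:370],(400,400),interpolation=cv2.INTER_CUBIC)])[:,:,::-1])
c=optics.camera_model("top");v,u=np.mgrid[:384,:512];X=np.stack([u,v,np.ones_like(u)],-1)@np.linalg.inv(c["K"]).T*d2[...,None]
W=(X-c["t"])@c["R"];z=W[...,2];C=np.array([.5895,-.0401])
m=(z>.085)&(z<.125)&(np.hypot(W[...,0]-.5003,W[...,1]+.1056)<.025);K=W[m];print("knob",len(K),(K.min(0)+K.max(0))/2,"top z",np.median(K[:,2]))
k=((K.min(0)+K.max(0))/2)[:2]-C;print("ang",np.degrees(np.arctan2(k[1],k[0]))%360, np.hypot(*k))
W0=np.load("topW.npy");m0=(W0[...,2]>.085)&(np.hypot(W0[...,0]-.4935,W0[...,1]-.0145)<.025);print("home knob top z",np.median(W0[m0][:,2]))
m=(z>.088)&(z<.105)&(np.hypot(W[...,0]-C[0]-.02,W[...,1]-C[1]-.02)<.085)&(np.hypot(W[...,0]-.5003,W[...,1]+.1056)>.03);B=W[m];b=((B.min(0)+B.max(0))/2);print("bowl",b,"spot",C-.026*k/np.hypot(*k))
m=(z>.1)&(np.hypot(W[...,0]-.631,W[...,1]-.117)<.04);print("jar",W[m].mean(0))
E
```

```text
11.4833 pos [0.3017 0.0753 0.2553] jaw 127.18937388014244 z [-0.0004 -0.0001 -1.    ] F [0.0861 0.4493 0.6716] w 0.7509264977502614 q [ 0.2445 -0.2767 -0.3547  1.4932 -0.     -0.4046]
knob 195 [ 0.49939079 -0.10381921  0.09757457] top z 0.10503136182588364
ang 215.26539953899692 0.11036216401148934
home knob top z 0.10548580423225007
bowl [ 0.61306553 -0.02259549  0.09467507] spot [ 0.61072865 -0.02508852]
jar [0.63079355 0.11668254 0.10569046]
```

View pics/b1.png

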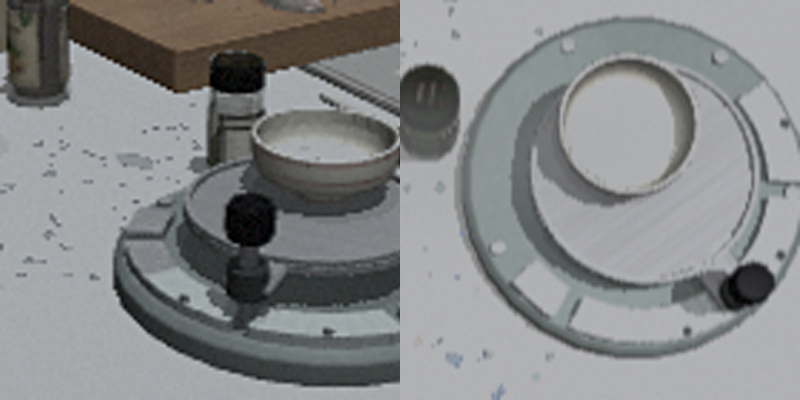

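Every check agrees. The knob top is at 0.105 m (0.1055 m when home at the start), the swing is about 65° (1.13 rad), the bowl is about 3.5 mm from its spot, and the jar hasn't moved. Handing in.

```bash
python3 -c "
from bench import workorder
print(workorder.sign_off())"
```

```text
the job is handed in; nothing more can be done
None
```

The turntable is locked in the next stop slot and the job is handed in; the arm finished at about 11.5 s of the 54 s. I gripped the knob across the radius, so that closing the jaws would not load the pin, and lifted the plunger about 10.5 mm. I then swung the plate about 57° and let the pin down onto the track. With the fingers loose around the knob, I pushed it slowly until the pin dropped into the slot.

Last checks, after the arm had moved away:
- **Pin:** the knob top is at 105.0 mm, against 105.5 mm when home at the start. The gap between knob and housing in the side view also matches the home state.
- **Plate:** it has turned about 65° (1.13 rad), inside the 0.75 to 1.345 rad range. My first camera estimate of the slot was 66°, or 67° with the unrefined spindle centre, which is about calibration error.
- **Bowl and jar:** the bowl is upright, about 3.5 mm from its spot, and the jar is where it stood.
- **Side force:** the largest side force in my readings was about 8 N, with the knob gripped and the pin raised; with the pin on the track it was about 6.7 N. I only had readings at the end of each move, and did not push against the locked pin to test it.

No check failed.

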